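Mark a replica coin with the bench punch

TASK

Mark the brass replica coin so that nobody takes it for a genuine piece: push the loading slide with the coin fully home against its back stop, press the red cap of the automatic punch straight down until its spring trips with a snap and the point strikes the coin, and let the cap come up again. Then draw the slide fully out to the front with the coin still lying flat in its nest; never let the punch trip while the slide is not home, and leave the loupe and the card coin holders where they are.

Things in the scene. Friction and masses are not known exactly. Their poses are not given: they have to be found in the camera images.
- punch_stand: Grey bench stand fixed to the desk: base plate 150 x 92 mm, column, and a head holding a vertical automatic punch; 150 mm tall. Origin on the desk (z = 0) straight below the punch axis, mid base; +x horizontal, the way the slide goes home (from knob to column; column 58 mm beyond the punch axis), +z up. Barrel 21 mm wide, up to z = 112 mm; head 36 mm wide, z 69 to 99 mm.
- slide (a joint): Travel of the aluminium loading slide along the stand's +x, in m: 0 = fully out at the front, 0.045 = home against the back stop, the nest then under the punch. Runs with about 2 N of friction and stays where it is left.
- slide_knob (a point): Middle of the upright black knob on the front end of the slide's rod, to push or pull: 16 mm across, its top 16 mm above this point, its lower end 20 mm below; this point is 35 mm above the desk. The rod (8 mm thick, 14 mm below this point) runs from it to the stand. It moves with the slide, 110 mm in front of the nest's centre (of the punch axis when home).
- nest (a point): Centre of the floor of the round nest in the slide, 22 mm above the desk. The nest is 40 mm across and 2.5 mm deep; moves with the slide.
- cap_top (a point): Centre of the top of the punch's red cap, a 29 mm wide mushroom button, 150 mm above the desk when up; it goes straight down when pressed.
- punch_cap (a joint): Compression of the punch's main spring, m: 0 = released, 0.014 = bottomed. 4 N to start, 1 N more per mm. At about 10 mm and 14 N it trips and the striker jumps down (this value then drops by 2 to 3 mm). The cap's descent is this value plus the striker's. The spring lifts the cap when it is let go.
- striker: The punch's striker, a steel pin with a point, at the lower end of the barrel. Origin at its tip: 29 mm above the desk when cocked, 2.5 mm over the coin when the slide is home. It stays up until the spring trips, then jumps down on to the coin (4 mm at most with nothing under it) and goes back up by itself when the cap is released.
- copy_coin: Brass-coloured replica coin with a cross on it, 38 mm across and 5 mm thick, lying loose in the slide's nest. Origin at the centre of its underside, z along its axis.
- laptop: Open black laptop on a paper ream to the left in front of the stand, fixed; an obstacle: its screen reaches 0.31 m above the desk, its right end near x = 0.43, y = 0.09. Origin under the keyboard half. Further left (x = 0.49, y = 0.75) stands a copy stand over 0.5 m high: an arm starting there should draw back and up before swinging round. A desk lamp stands behind the stand.
- loupe: Folding loupe, 37 x 26 x 23 mm, loose on the desk to the right of the stand; a bystander. Origin under its centre.
- flips_2: Stack of white card coin holders, 52 x 53 x 9 mm, loose on the desk to the right of the stand; a bystander. Origin under its centre.
Not all that is in view belongs to the job. Of the things shaped like the copy_coin, the brass one is meant.

How it is judged:
By the outcome, as a careful person would: the job done as asked, in the order asked, and still so for the second after the job is handed in, with the robot touching nothing.
It also fails if it takes over 58 s, if anything falls off the work surface, if the arm or the gripper's body presses on something with over 40 N, if the wrist force passes 120 N, or if a joint passes its speed limit or range.

ROBOT

A 7-joint arm with a two-finger parallel gripper is mounted at the origin on a cart in front of the work surface, level with it; the furniture and walls round the work are solid. World frame = base frame: x ahead of the robot, y to its left, z up, the work surface at z = 0. Lengths are in m, angles in rad, forces in N, time in s.
With the tool pointing down it reaches from about 0.425 to 1.025 m from the base axis. Payload 9.4 kg.
Tool frame: the origin (TCP) lies midway between the tips of the shut fingers; the grasp point (between the pads) lies 19 mm behind it (pinch_z is the distance from the TCP to the grasp point, in m); z points along the fingers, y is the line along which they close (so a half turn about z gives the same grasp; the last joint's range is limited). The gripper opens to 93 mm and grips with 3 to 60 N. Pads are 15 mm wide; open, the fingers measure 128 mm over their backs; the gripper's body (75 mm by 188 mm) begins 65 mm behind the grasp point.
Start: joints at [-1.307, 0.599, -0.003, 1.599, 0.002, 0.943, -0.08], TCP at [0.242, 0.683, 0.219] pointing down, gripper open.
Joint ranges: [-2.57, 2.57], [-0.35, 1.97], [-1.29, 1.29], [0.11, 2.56], [-1.05, 4.19], [0.11, 1.86], [-2.63, 2.63]. Speed limits (rad/s): [2.22, 2.22, 3.01, 3.01, 3.14, 3.14, 3.14].

INTERFACE

Orientations are given as a unit quaternion [x, y, z, w].
In Python, from rig import observe, grab_frame, camera_info, close_job, pinch_z gives the robot as it stands. The module is installed in compiled form; this text tells all that it offers.
- The arm moves only by the tool jog_arm, never from a script. Its argument "series" is a list that holds one entry, the list of rows, each a list of 5 numbers: the opening, from 0 (shut) to 1 (fully open), then the shift along the tool's x, y, z in m, then the turn about the tool's z in degrees. A call has 1 to 12 rows; each row is the pose to reach, as a shift and turn from the pose commanded when the call began, along the tool's axes at that moment; what a row does not reach only later rows make up. A row lasts 1/12 s, in which the tool goes at most 41.7 mm and 7.16 degrees, less where a joint would pass 70% of its speed; a pose out of reach is approached as far as the arm can. A call with a gripper value outside its range is refused whole. The fingers move at their own pace and stop on an object; "grip_force" is the grip in N (left out, the last holds). Time passes only in rows, so rows that repeat a pose let the fingers close. It gives the time, the measured TCP pose, the force, the opening and the grip force at its end, in the units of the state.
- observe(): the state, without advancing time (a new reading comes with each control period).
- grab_frame(name): name is "side" or "top" or "wrist"; returns the picture (400x640x3 uint8, red, green, blue); there is no depth.
- camera_info(name): a dict with "vfov" (degrees; the focal length in pixels is half the picture's height over the tangent of half this angle, whatever the lens; pixels are square), "cx", "cy" (the principal point, pixels), "k1" (the pictures are not rectified: a ray, as slopes to the right and down, at radius r is drawn at 1 + k1 r^2 times it, then the intrinsics apply), "world_to_cam" (4x4, takes a point from world to camera coordinates); the wrist camera has in their place "mount" (4x4, takes a point from camera to tool coordinates, whose origin is the TCP and whose axes are the flange's). Camera axes: x right, y up, looking along -z (the intrinsics and any distortion apply to the point x, -y, -z); pixel columns grow to the right and rows downward; lengths in m; the calibration is good to about 2 mm. A picture is of the moment at which its call begins: read the wrist's pose just before it. camera_info takes no time and is no camera call.
- close_job(): hands the job in; it is judged then, once.
The state is a dict: "time_s": time; "joint_positions": joint angles; "qd": joint speeds; "effort": joint torques, N m; "tool_pos": TCP position; "ee_rot": TCP orientation; "wrist_force": force on the tool from outside, world axes, zero at the start; "ft_torque": the same for the moment, N m; "gripper_width": finger opening in m; "gripper_force": force on a finger pad.
Only numpy, scipy, OpenCV 4.12 (cv2) and the standard library are available. Lean on these libraries where they do the work, as an engineer would, in place of code of your own. Each camera call takes 0.05 s, during which the arm holds its last target. There are 200 camera calls.

## Working session

There is one attempt and no reset: what is moved stays moved. The work goes in short steps, Python scripts to look and compute and a tool call to move; the robot and the scene stay as the last step left them, time stands still between calls to the robot, and variables do not carry over. Pictures are saved under pics/ and viewed, at most 10 in all, crops included, and the job is handed in when it is done.

Besides the shell and the picture viewer there is one more tool, called after "Emit:" by a JSON object that holds its "name" and its "arguments", one argument or row to a line. jog_arm: Moves the arm, as the interface text tells. Its arguments: {"type":"object","properties":{"series":{"type":"array"},"grip_force":{"type":"number"}},"required":["series"]}

```bash
mkdir -p pics; cat > h.py <<'E'
import numpy as np, cv2
from rig import *
from scipy.spatial.transform import Rotation as R
def snap(n,f):
    im=grab_frame(n); cv2.imwrite('pics/'+f,im[:,:,::-1]); return im
def K(n):
    c=camera_info(n); f=200/np.tan(np.radians(c['vfov'])/2); return c,f
def w2c(n):
    c,_=K(n)
    if 'world_to_cam' in c: return np.array(c['world_to_cam'])
    s=observe(); T=np.eye(4); T[:3,:3]=R.from_quat(s['ee_rot']).as_matrix(); T[:3,3]=s['tool_pos']
    return np.linalg.inv(T@np.array(c['mount']))
def proj(n,p,M=None):
    c,f=K(n); M=w2c(n) if M is None else M
    q=M@np.append(p,1); a=np.array([q[0],-q[1]])/-q[2]; a=a*(1+c['k1']*(a@a))
    return a*f+[c['cx'],c['cy']]
def ray(n,uv,M=None):
    c,f=K(n); M=w2c(n) if M is None else M
    d=(np.array(uv,float)-[c['cx'],c['cy']])/f; a=d.copy()
    for _ in range(30): a=d/(1+c['k1']*(a@a))
    C=np.linalg.inv(M); return C[:3,3],C[:3,:3]@np.array([a[0],-a[1],-1])
def atz(n,uv,z,M=None):
    o,d=ray(n,uv,M); return o+d*(z-o[2])/d[2]
E
python3 - <<'E'
from h import *
snap('side','side0.png');snap('top','top0.png')
s=observe();print(s['time_s'],s['tool_pos'],s['ee_rot'],pinch_z)
for n in('side','top','wrist'):print(n,camera_info(n))
E
```

```text
0.1 [0.24218727 0.68288149 0.21783062] [ 1.69542121e-01  9.85522695e-01 -6.96148604e-04 -5.31527721e-05] 0.0188
side {'vfov': 47.46617779495142, 'cx': 323.6062600177477, 'cy': 192.15095097024044, 'k1': -0.101548990900392, 'world_to_cam': array([[ 0.82602189, -0.56311136,  0.02436023, -0.42122527],
       [ 0.26144851,  0.42108825,  0.86852137, -0.24909473],
       [-0.49933206, -0.71104872,  0.49505274, -1.04555454],
       [ 0.        ,  0.        ,  0.        ,  1.        ]])}
top {'vfov': 46.18200823644597, 'cx': 316.7045718127552, 'cy': 200.45506791523596, 'k1': -0.05933786854620482, 'world_to_cam': array([[-0.04429391, -0.99900952, -0.00424587,  0.04692896],
       [ 0.97821938, -0.04423406,  0.20280579, -0.53252292],
       [-0.20279273,  0.00482967,  0.97920978, -1.19010828],
       [ 0.        ,  0.        ,  0.        ,  1.        ]])}
wrist {'vfov': 64.08161147793061, 'cx': 318.15423599594, 'cy': 204.2410056522449, 'k1': -0.009388091760540868, 'mount': array([[ 5.97426841e-04,  9.62316617e-01,  2.71930822e-01,
         7.62595492e-02],
       [ 9.99999387e-01, -8.28377942e-04,  7.34508068e-04,
        -1.15695751e-04],
       [ 9.32090814e-04,  2.71930217e-01, -9.62316522e-01,
        -1.66118725e-01],
       [ 0.00000000e+00,  0.00000000e+00,  0.00000000e+00,
         1.00000000e+00]])}
```

View pics/side0.png

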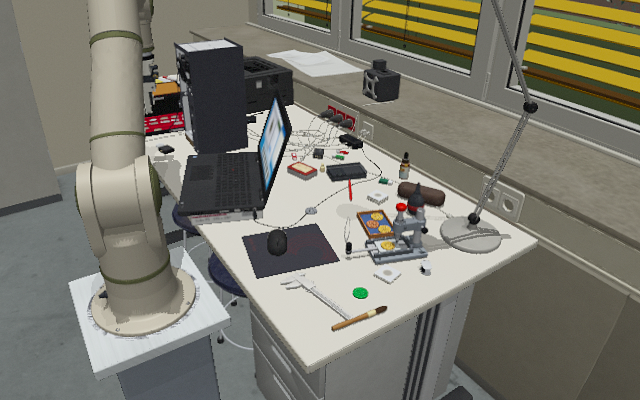

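View pics/top0.png

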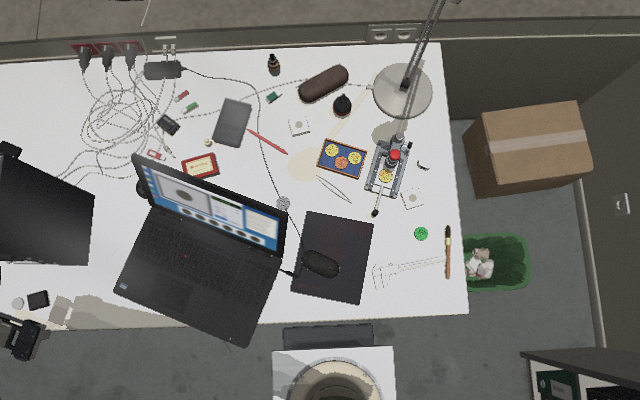

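Top view: the stand is at about (387,165), with the red cap at (394,155) and the black knob at (375,212). Brass coin-like things are the one in the slide nest at (386,176) and the three in the tray at (331,150), (357,157) and (341,163). I'll take the one in the nest and check it in a close crop.

```bash
python3 - <<'E'
from h import *
a=cv2.imread('pics/top0.png')[120:230,310:450]; b=cv2.imread('pics/side0.png')[175:295,330:450]
a=cv2.resize(a,(420,330),interpolation=2);b=cv2.resize(b,(360,360),interpolation=2)
o=np.zeros((360,780,3),np.uint8);o[:330,:420]=a;o[:,420:]=b;cv2.imwrite('pics/c1.png',o)
E
```

```text
(no output)
```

View pics/c1.png

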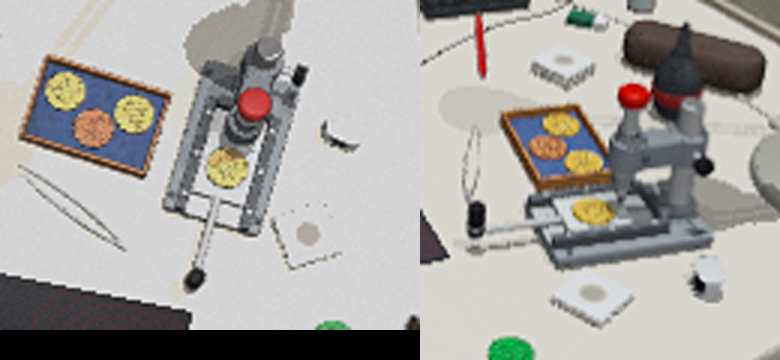

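The close crop shows the brass coin in the slide nest under the punch, so the choice holds. The slide is out. The cap is at (395,154.7) in the top view and (401,207) in the side view, with the knob at (375.3,212) and (349,244).

```bash
python3 - <<'E'
from h import *
cap=atz('top',(395,154.5),.147);kn=atz('top',(375.3,211),.049)
caps=atz('side',(401,206),.147);kns=atz('side',(349,244.5),.047)
print(cap,caps,kn,kns)
d=(cap-kn)[:2];print(np.hypot(*d),np.degrees(np.arctan2(d[1],d[0])))
d=(caps-kns)[:2];print(np.hypot(*d),np.degrees(np.arctan2(d[1],d[0])))
print(atz('top',(386,176),.027))
s=observe();print(R.from_quat(s['ee_rot']).as_matrix().round(3))
E
```

```text
[ 0.62364763 -0.17779716  0.147     ] [ 0.6208106  -0.18080436  0.147     ] [ 0.49967706 -0.13109117  0.049     ] [ 0.4961183 -0.1348382  0.047    ]
0.13247699199912538 -20.643932466944698
0.13289491212430604 -20.235738377775892
[ 0.59972763 -0.17018177  0.027     ]
[[-0.943  0.334 -0.   ]
 [ 0.334  0.943 -0.001]
 [-0.    -0.001 -1.   ]]
```

```bash
python3 - <<'E'
from h import *
for uv in((531,107),(510,50),(490,2)):
    o,d=ray('side',uv)
    for t in np.arange(.3,1.6,.1):
        p=o+d*t; q=proj('top',p)
        if 0<q[0]<640 and -50<q[1]<260: print(uv,p.round(3),q.round(0))
u=np.array([.937,-.349]);
c=np.array([.622,-.179])
for nm,uv,z in(('flips2',(412,198),.009),('loupe',(423,166),.02),('base lamp',(403,90),.01),('tray',(331,172),.01)):
    p=atz('top',uv,z)[:2]; print(nm,p,(p-c)@u,(p-c)@[.349,.937])
snap('side','s1.png')
b=cv2.imread('pics/top0.png')[0:200,330:480];b=cv2.resize(b,(450,600),interpolation=2)
cv2.imwrite('pics/c2.png',b)
E
```

```text
(531, 107) [ 0.546 -0.506  0.522] [620. 125.]
(531, 107) [ 0.64  -0.453  0.491] [572.  84.]
(531, 107) [ 0.734 -0.4    0.459] [530.  48.]
(531, 107) [ 0.827 -0.347  0.427] [491.  15.]
(531, 107) [ 0.921 -0.295  0.396] [456. -14.]
(531, 107) [ 1.014 -0.242  0.364] [424. -40.]
(510, 50) [ 0.543 -0.449  0.6  ] [616. 111.]
(510, 50) [ 0.636 -0.389  0.58 ] [563.  64.]
(510, 50) [ 0.73  -0.328  0.559] [514.  21.]
(510, 50) [ 0.823 -0.267  0.539] [469. -17.]
(490, 2) [ 0.539 -0.4    0.667] [612.  97.]
(490, 2) [ 0.631 -0.332  0.656] [552.  43.]
(490, 2) [ 0.724 -0.264  0.645] [496.  -6.]
flips2 [ 0.5385778  -0.24024978] -0.056790426348385804 -0.08650538585160766
loupe [ 0.62558014 -0.27642483] 0.037355856432127445 -0.09003759670581934
base lamp [ 0.859456   -0.24217435] 0.24454412337291506 0.023677781613065867
tray [ 0.6224247  -0.02053328] -0.05490694528536906 0.1486315347970951
```

View pics/c2.png

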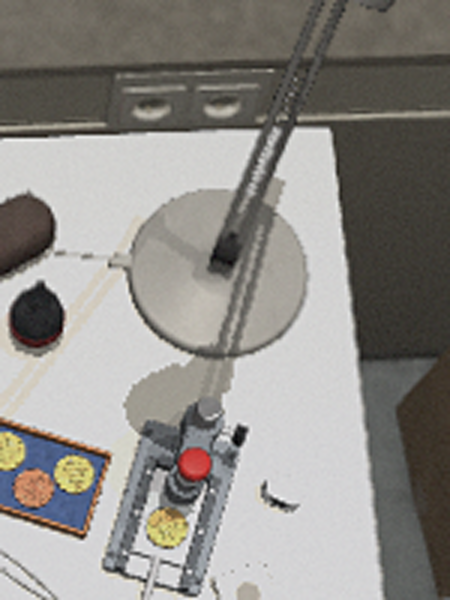

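The lamp stays behind the stand and clear of the work. The slide is about 22 mm in and the stand's heading is about -20.4°. I'll draw back and up first, then swing round.

Emit:
{"name": "jog_arm", "arguments": {
  "series": [
    [[0.45, 0, -0.03, -0.03, 0], [0.45, 0, -0.055, -0.06, 0], [0.45, 0, -0.08, -0.09, 0], [0.45, 0, -0.105, -0.12, 0], [0.45, 0, -0.13, -0.15, 0], [0.45, 0, -0.155, -0.18, 0], [0.45, 0, -0.18, -0.21, 0], [0.45, 0, -0.193, -0.235, 0], [0.45, -0.035, -0.21, -0.235, 0], [0.45, -0.07, -0.22, -0.235, 0], [0.45, -0.105, -0.23, -0.235, 0], [0.45, -0.14, -0.242, -0.235, 0]]
  ]
}}

```text
time_s: 1.15
tool_pos: [0.2943, 0.4072, 0.4539]
ee_rot: [0.169, 0.986, 0.0, 0.0]
wrist_force: [0.9, -0.2, -1.0]
gripper_width: 0.042
gripper_force: 0.0
```

Emit:
{"name": "jog_arm", "arguments": {
  "series": [
    [[0.45, -0.037, -0.013, 0, 0], [0.45, -0.074, -0.027, 0, 0], [0.45, -0.111, -0.04, 0, 0], [0.45, -0.14, -0.065, 0, 0], [0.45, -0.167, -0.095, 0, 0], [0.45, -0.193, -0.125, 0, 0], [0.45, -0.219, -0.155, 0, 0], [0.45, -0.245, -0.185, 0, 0], [0.45, -0.27, -0.215, 0, 0], [0.45, -0.295, -0.245, 0, 0], [0.45, -0.315, -0.27, 0, 0], [0.45, -0.328, -0.31, 0, 0]]
  ]
}}

```text
time_s: 2.15
tool_pos: [0.5002, 0.007, 0.4532]
ee_rot: [0.169, 0.986, -0.0, 0.0]
wrist_force: [1.6, -0.1, 0.3]
gripper_width: 0.0421
gripper_force: 0.0
```

Emit:
{"name": "jog_arm", "arguments": {
  "series": [
    [[0.45, -0.012, -0.038, 0, 0], [0.45, -0.024, -0.076, 0.01, 0], [0.45, -0.036, -0.112, 0.03, 0], [0.45, -0.044, -0.125, 0.07, 0.9], [0.45, -0.047, -0.128, 0.11, 0.9], [0.45, -0.047, -0.128, 0.15, 0.9], [0.45, -0.047, -0.128, 0.19, 0.9], [0.45, -0.047, -0.128, 0.23, 0.9], [0.45, -0.047, -0.128, 0.255, 0.9], [0.45, -0.047, -0.128, 0.255, 0.9], [0.45, -0.047, -0.128, 0.255, 0.9], [0.45, -0.047, -0.128, 0.255, 0.9]]
  ]
}}

```text
time_s: 3.15
tool_pos: [0.5012, -0.1298, 0.2]
ee_rot: [0.177, 0.984, -0.0, 0.001]
wrist_force: [-0.5, 0.3, 0.2]
gripper_width: 0.0419
gripper_force: 0.0
```

```bash
python3 - <<'E'
from h import *
s=observe();print(s['tool_pos'],s['ee_rot'],s['time_s']);M=w2c('wrist');np.save('M.npy',M);snap('wrist','w1.png')
print(proj('wrist',[.498,-.133,.051],M),proj('wrist',[.622,-.179,.15],M))
E
```

```text
[ 0.50123847 -0.12976837  0.20001637] [ 1.77460688e-01  9.84127581e-01 -2.83022317e-05  7.79720426e-04] 3.15
[314.38412699 190.0398756 ] [313.62327781 372.93051012]
```

View pics/w1.png

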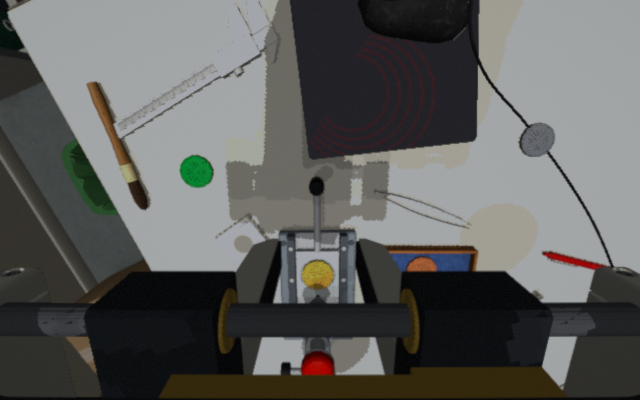

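The wrist view shows the knob top at (316,184), the rod running straight to the slide, the coin at (317,274) and the red cap at (318,365). The tool lines up with the slide.

```bash
python3 - <<'E'
from h import *
M=np.load('M.npy');s=observe();Rm=R.from_quat(s['ee_rot']).as_matrix()
for n,uv,z in(('knob',(316.3,185),.051),('coin',(317.5,273),.027),('cap',(318,366),.148)):
    p=atz('wrist',uv,z,M);print(n,p,((p-s['tool_pos'])@Rm).round(4))
E
```

```text
knob [ 0.49379218 -0.1293566   0.051     ] [ 0.0078 -0.0025  0.1494]
coin [ 0.59819518 -0.16704952  0.027     ] [-0.1031 -0.0014  0.1737]
cap [ 0.61841936 -0.1737962   0.148     ] [-0.1247 -0.0005  0.0528]
```

Emit:
{"name": "jog_arm", "arguments": {
  "series": [
    [[0.45, 0.006, -0.0025, 0.04, 0], [0.45, 0.006, -0.0025, 0.08, 0], [0.45, 0.006, -0.0025, 0.11, 0], [0.45, 0.006, -0.0025, 0.135, 0], [0.45, 0.006, -0.0025, 0.155, 0], [0.45, 0.006, -0.0025, 0.17, 0], [0.45, 0.006, -0.0025, 0.18, 0], [0.1, 0.006, -0.0025, 0.18, 0], [0.1, 0.006, -0.0025, 0.18, 0], [0.1, 0.006, -0.0025, 0.18, 0], [0.1, 0.006, -0.0025, 0.18, 0], [0.1, 0.006, -0.0025, 0.18, 0]]
  ],
  "grip_force": 20
}}

```text
time_s: 4.2
tool_pos: [0.4947, -0.1296, 0.0197]
ee_rot: [0.177, 0.984, -0.0, 0.001]
wrist_force: [-0.5, -0.4, 4.6]
gripper_width: 0.0153
gripper_force: 20.0
```

Emit:
{"name": "jog_arm", "arguments": {
  "series": [
    [[0.1, -0.002, 0, 0, 0], [0.1, -0.004, 0, 0, 0], [0.1, -0.006, 0, 0, 0], [0.1, -0.008, 0, 0, 0], [0.1, -0.01, 0, 0, 0], [0.1, -0.012, 0, 0, 0], [0.1, -0.014, 0, 0, 0], [0.1, -0.016, 0, 0, 0], [0.1, -0.018, 0, 0, 0], [0.1, -0.019, 0, 0, 0], [0.1, -0.02, 0, 0, 0], [0.1, -0.02, 0, 0, 0]]
  ]
}}

```text
time_s: 5.2
tool_pos: [0.5132, -0.1363, 0.0196]
ee_rot: [0.177, 0.984, 0.0, 0.001]
wrist_force: [-1.4, 1.0, 9.0]
gripper_width: 0.0152
gripper_force: 20.0
```

Emit:
{"name": "jog_arm", "arguments": {
  "series": [
    [[0.1, -0.001, 0, 0, 0], [0.1, -0.002, 0, 0, 0], [0.1, -0.003, 0, 0, 0], [0.1, -0.003, 0, 0, 0]]
  ]
}}

```text
time_s: 5.53
tool_pos: [0.516, -0.1373, 0.0196]
ee_rot: [0.177, 0.984, 0.0, 0.001]
wrist_force: [-1.6, 0.5, 9.0]
gripper_width: 0.0157
gripper_force: 20.0
```

Emit:
{"name": "jog_arm", "arguments": {
  "series": [
    [[0.1, -0.001, 0, 0, 0], [0.1, -0.002, 0, 0, 0], [0.1, -0.002, 0, 0, 0]]
  ]
}}

```text
time_s: 5.78
tool_pos: [0.5179, -0.138, 0.0197]
ee_rot: [0.177, 0.984, 0.0, 0.001]
wrist_force: [-1.1, 1.4, 8.4]
gripper_width: 0.0149
gripper_force: 20.0
```

Emit:
{"name": "jog_arm", "arguments": {
  "series": [
    [[0.1, -0.001, 0, 0, 0], [0.1, -0.002, 0, 0, 0], [0.1, -0.002, 0, 0, 0]]
  ]
}}

```text
time_s: 6.03
tool_pos: [0.5184, -0.1382, 0.0196]
ee_rot: [0.177, 0.984, 0.001, -0.001]
wrist_force: [-3.6, 2.7, 12.1]
gripper_width: 0.0154
gripper_force: 20.0
```

Emit:
{"name": "jog_arm", "arguments": {
  "series": [
    [[0.1, -0.001, 0, 0, 0], [0.1, -0.002, 0, 0, 0], [0.1, -0.002, 0, 0, 0], [0.1, -0.002, 0, 0, 0]]
  ]
}}

```text
time_s: 6.37
tool_pos: [0.5184, -0.1382, 0.0195]
ee_rot: [0.177, 0.984, 0.001, -0.002]
wrist_force: [-8.7, 3.8, 16.8]
gripper_width: 0.015
gripper_force: 20.0
```

```bash
python3 - <<'E'
from h import *
s=observe();print(s['tool_pos'],s['wrist_force'],s['ee_rot'])
snap('side','s2.png');snap('top','t2.png')
a=cv2.imread('pics/top0.png')[120:230,340:440]; b=cv2.imread('pics/t2.png')[120:230,340:440];c=cv2.imread('pics/s2.png')[185:275,335:455]
o=np.hstack([cv2.resize(x,(w,330),interpolation=2) for x,w in((b,300),(c,440))]);cv2.imwrite('pics/c3.png',o)
E
```

```text
[ 0.51844956 -0.13819902  0.01954911] [-8.65469833  3.84632859 16.77700977] [ 0.17706996  0.98419513  0.00110322 -0.00222663]
```

View pics/c3.png

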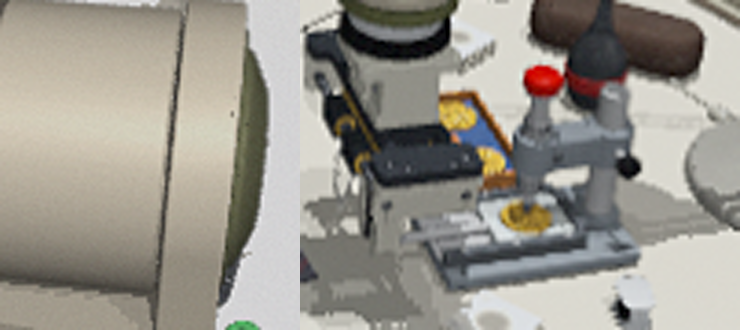

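The jaws stopped moving at about 9.5 N after roughly 25 mm of travel. The side view shows the coin at (525,215) in the crop, directly under the punch, so the slide is home. I'll ease off, release and lift.

Emit:
{"name": "jog_arm", "arguments": {
  "series": [
    [[0.1, 0.0015, 0, 0, 0], [0.1, 0.003, 0, 0, 0], [0.45, 0.003, 0, 0, 0], [0.45, 0.003, 0, 0, 0], [0.45, 0.003, 0, 0, 0], [0.45, 0.003, 0, -0.005, 0], [0.45, 0.003, 0, -0.02, 0], [0.45, 0.003, 0, -0.05, 0], [0.45, 0.003, 0, -0.09, 0], [0.2, 0.003, 0, -0.13, 0], [0, 0.003, 0, -0.16, 0], [0, 0.003, 0, -0.16, 0]]
  ]
}}

```text
time_s: 7.47
tool_pos: [0.5206, -0.1397, 0.1842]
ee_rot: [0.178, 0.984, 0.0, 0.004]
wrist_force: [1.0, 0.3, 0.2]
gripper_width: 0.0266
gripper_force: 0.0
```

```bash
python3 - <<'E'
from h import *
s=observe();print(s['tool_pos'],s['ee_rot'],s['time_s'],s['gripper_width']);M=w2c('wrist');snap('wrist','w2.png');Rm=R.from_quat(s['ee_rot']).as_matrix()
im=cv2.imread('pics/w2.png');hsv=cv2.cvtColor(im,cv2.COLOR_BGR2HSV)
m=((hsv[...,0]<8)|(hsv[...,0]>172))&(hsv[...,1]>180)&(hsv[...,2]>90);m[:,:250]=0;m[:,390:]=0
ys,xs=np.nonzero(m);print(len(xs),xs.min(),xs.max(),ys.min(),ys.max())
print('cap pred',proj('wrist',[.621,-.177,.15],M),proj('wrist',[.518,-.138,.051],M))
E
```

```text
[ 0.52055389 -0.1397062   0.18424746] [1.77636209e-01 9.84088390e-01 2.22357201e-04 3.92022064e-03] 7.4667 0.02660581845094085
764 303 337 348 374
cap pred [318.56846399 363.4138956 ] [319.00897793 191.90797902]
```

View pics/w2.png

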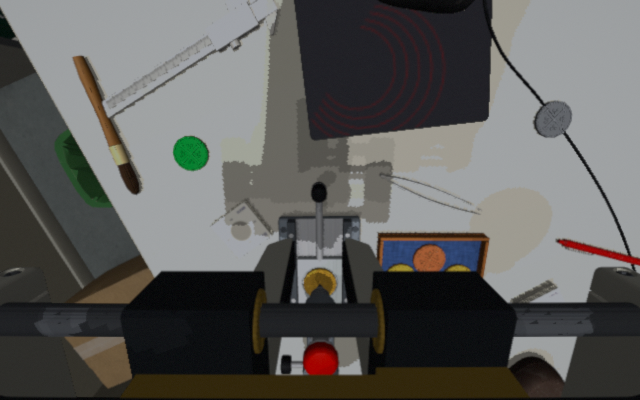

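The cap is centred near (320,362) and the knob is at (319,191), both within 2 px of prediction. I'll move over the cap with the fingers shut.

Emit:
{"name": "jog_arm", "arguments": {
  "series": [
    [[0, -0.03, 0, 0, 0], [0, -0.06, 0, 0, 0], [0, -0.09, 0, 0, 0], [0, -0.107, 0.0005, 0, 0], [0, -0.107, 0.0005, 0.01, 0], [0, -0.107, 0.0005, 0.02, 0], [0, -0.107, 0.0005, 0.026, 0], [0, -0.107, 0.0005, 0.03, 0], [0, -0.107, 0.0005, 0.03, 0], [0, -0.107, 0.0005, 0.03, 0]]
  ]
}}

```text
time_s: 8.35
tool_pos: [0.617, -0.175, 0.1484]
ee_rot: [0.177, 0.984, 0.0, -0.001]
wrist_force: [-3.3, 1.8, 6.3]
gripper_width: 0.0005
gripper_force: 2.8
```

```bash
python3 - <<'E'
from h import *
s=observe();print(s['tool_pos'],s['wrist_force'],s['gripper_width'])
snap('side','s3.png');b=cv2.imread('pics/s3.png')[165:285,330:450];cv2.imwrite('pics/c4.png',cv2.resize(b,(540,540),interpolation=2))
E
```

```text
[ 0.61697799 -0.17497461  0.14839143] [-3.29800981  1.82645957  6.30508648] 0.0005109250579736009
```

View pics/c4.png

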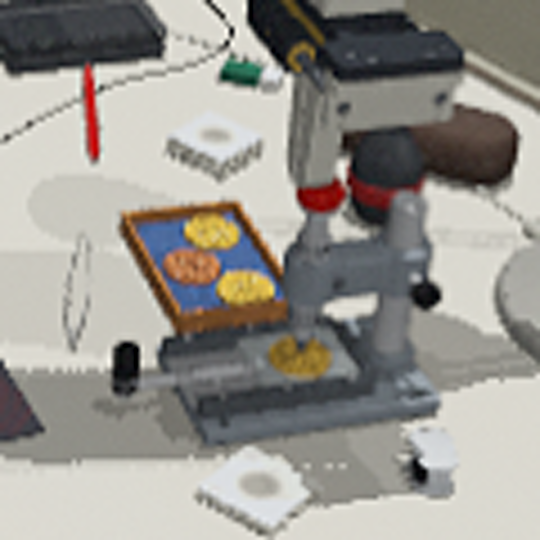

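The fingers are on the red cap and the slide is still home. A side force shows the tip sits slightly to the front of the dome, so I'll lift and re-centre.

Emit:
{"name": "jog_arm", "arguments": {
  "series": [
    [[0, 0, 0, -0.008, 0], [0, -0.003, 0, -0.008, 0], [0, -0.003, 0, -0.008, 0], [0, -0.003, 0, -0.004, 0], [0, -0.003, 0, -0.002, 0], [0, -0.003, 0, 0, 0], [0, -0.003, 0, 0, 0]]
  ]
}}

```text
time_s: 8.98
tool_pos: [0.6216, -0.1765, 0.1484]
ee_rot: [0.177, 0.984, 0.0, -0.0]
wrist_force: [-1.6, 1.2, 5.5]
gripper_width: 0.0003
gripper_force: 2.8
```

Centred well. I'll press in steps.

Emit:
{"name": "jog_arm", "arguments": {
  "series": [
    [[0, 0, 0, 0.001, 0], [0, 0, 0, 0.002, 0], [0, 0, 0, 0.003, 0], [0, 0, 0, 0.004, 0], [0, 0, 0, 0.005, 0], [0, 0, 0, 0.006, 0], [0, 0, 0, 0.006, 0]]
  ]
}}

```text
time_s: 9.57
tool_pos: [0.6217, -0.1765, 0.1432]
ee_rot: [0.177, 0.984, 0.0, 0.0]
wrist_force: [-2.4, 1.8, 10.0]
gripper_width: 0.0004
gripper_force: 5.2
```

Emit:
{"name": "jog_arm", "arguments": {
  "series": [
    [[0, 0, 0, 0.001, 0], [0, 0, 0, 0.002, 0], [0, 0, 0, 0.002, 0]]
  ]
}}

```text
time_s: 9.82
tool_pos: [0.6217, -0.1765, 0.1414]
ee_rot: [0.177, 0.984, 0.0, 0.0]
wrist_force: [-3.6, 2.1, 12.5]
gripper_width: 0.0005
gripper_force: 6.1
```

Emit:
{"name": "jog_arm", "arguments": {
  "series": [
    [[0, 0, 0, 0.001, 0], [0, 0, 0, 0.0015, 0], [0, 0, 0, 0.0015, 0]]
  ]
}}

```text
time_s: 10.07
tool_pos: [0.6217, -0.1766, 0.1401]
ee_rot: [0.177, 0.984, 0.0, 0.0]
wrist_force: [-3.2, 0.6, 13.4]
gripper_width: 0.0006
gripper_force: 6.7
```

Emit:
{"name": "jog_arm", "arguments": {
  "series": [
    [[0, 0, 0, 0.0005, 0], [0, 0, 0, 0.001, 0], [0, 0, 0, 0.001, 0]]
  ]
}}

```text
time_s: 10.32
tool_pos: [0.6217, -0.1765, 0.139]
ee_rot: [0.177, 0.984, 0.0, 0.0]
wrist_force: [-2.2, 1.1, 11.7]
gripper_width: 0.001
gripper_force: 5.8
```

Emit:
{"name": "jog_arm", "arguments": {
  "series": [
    [[0, 0, 0, 0.0005, 0], [0, 0, 0, 0.001, 0], [0, 0, 0, 0.001, 0]]
  ]
}}

```text
time_s: 10.57
tool_pos: [0.6217, -0.1766, 0.138]
ee_rot: [0.177, 0.984, 0.0, 0.0]
wrist_force: [-2.4, 1.4, 12.6]
gripper_width: 0.0006
gripper_force: 6.3
```

The force fell from 13.4 N to 11.7 N while the cap was still going down at about 10 mm, so the spring tripped. I'll release the cap, lift and go back to the knob.

Emit:
{"name": "jog_arm", "arguments": {
  "series": [
    [[0, 0, 0, -0.004, 0], [0, 0, 0, -0.01, 0], [0, 0, 0, -0.018, 0], [0, 0, 0, -0.03, 0], [0.2, 0, 0, -0.045, 0], [0.45, 0.03, 0, -0.045, 0], [0.45, 0.06, 0, -0.045, 0], [0.45, 0.09, 0, -0.045, 0], [0.45, 0.11, 0, -0.045, 0], [0.45, 0.11, 0, -0.045, 0], [0.45, 0.11, 0, -0.045, 0]]
  ]
}}

```text
time_s: 11.48
tool_pos: [0.5182, -0.1379, 0.1828]
ee_rot: [0.177, 0.984, 0.0, 0.0]
wrist_force: [0.3, 0.7, 0.4]
gripper_width: 0.0402
gripper_force: 0.0
```

```bash
python3 - <<'E'
from h import *
s=observe();print(s['tool_pos'],s['ee_rot'],s['wrist_force'],s['gripper_width']);M=w2c('wrist');snap('side','s4.png');snap('wrist','w4.png')
print(proj('wrist',[.5184,-.1382,.051],M),proj('wrist',[.6217,-.1766,.15],M))
b=cv2.imread('pics/s4.png')[165:285,330:450];w=cv2.imread('pics/w4.png')[150:400,220:420]
cv2.imwrite('pics/c5.png',np.hstack([cv2.resize(b,(400,500),interpolation=2),cv2.resize(w,(400,500),interpolation=2)]))
E
```

```text
[ 0.51820471 -0.13789436  0.18278856] [1.77182346e-01 9.84177979e-01 2.44408710e-04 2.49711628e-04] [0.33452293 0.67208014 0.4044173 ] 0.04017118277133869
[318.22185299 196.5479466 ] [318.15313239 369.51398513]
```

View pics/c5.png

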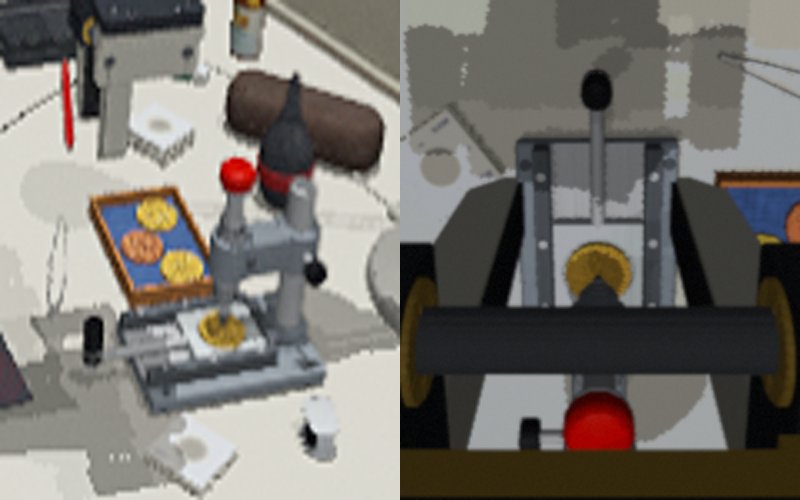

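The cap is up again and the coin lies flat in its nest. The knob is at about (318,194) in the wrist view, right below the gripper. I'll descend and grip it.

Emit:
{"name": "jog_arm", "arguments": {
  "series": [
    [[0.45, 0, 0, 0.04, 0], [0.45, 0, 0, 0.08, 0], [0.45, 0, 0, 0.11, 0], [0.45, 0, 0, 0.135, 0], [0.45, 0, 0, 0.152, 0], [0.45, 0, 0, 0.162, 0], [0.1, 0, 0, 0.162, 0], [0.1, 0, 0, 0.162, 0], [0.1, 0, 0, 0.162, 0], [0.1, 0, 0, 0.162, 0], [0.1, 0, 0, 0.162, 0]]
  ],
  "grip_force": 20
}}

```text
time_s: 12.5
tool_pos: [0.5192, -0.1385, 0.0212]
ee_rot: [0.177, 0.984, -0.0, 0.001]
wrist_force: [-0.2, -0.5, 1.6]
gripper_width: 0.0157
gripper_force: 20.0
```

Emit:
{"name": "jog_arm", "arguments": {
  "series": [
    [[0.1, 0.002, 0, 0, 0], [0.1, 0.005, 0, 0, 0], [0.1, 0.009, 0, 0, 0], [0.1, 0.013, 0, 0, 0], [0.1, 0.017, 0, 0, 0], [0.1, 0.021, 0, 0, 0], [0.1, 0.025, 0, 0, 0], [0.1, 0.029, 0, 0, 0], [0.1, 0.033, 0, 0, 0], [0.1, 0.037, 0, 0, 0], [0.1, 0.04, 0, 0, 0], [0.1, 0.04, 0, 0, 0]]
  ]
}}

```text
time_s: 13.5
tool_pos: [0.4811, -0.1246, 0.0211]
ee_rot: [0.178, 0.984, -0.0, 0.001]
wrist_force: [-0.4, -2.5, 10.1]
gripper_width: 0.0151
gripper_force: 20.1
```

Emit:
{"name": "jog_arm", "arguments": {
  "series": [
    [[0.1, 0.001, 0, 0, 0], [0.1, 0.002, 0, 0, 0], [0.1, 0.003, 0, 0, 0], [0.1, 0.004, 0, 0, 0], [0.1, 0.004, 0, 0, 0]]
  ]
}}

```text
time_s: 13.92
tool_pos: [0.478, -0.1235, 0.0211]
ee_rot: [0.178, 0.984, -0.0, 0.001]
wrist_force: [1.0, -3.1, 8.7]
gripper_width: 0.0152
gripper_force: 20.0
```

Emit:
{"name": "jog_arm", "arguments": {
  "series": [
    [[0.1, 0.001, 0, 0, 0], [0.1, 0.002, 0, 0, 0], [0.1, 0.002, 0, 0, 0]]
  ]
}}

```text
time_s: 14.17
tool_pos: [0.4769, -0.1231, 0.0211]
ee_rot: [0.178, 0.984, -0.001, 0.002]
wrist_force: [2.5, -3.0, 7.0]
gripper_width: 0.0153
gripper_force: 20.0
```

Emit:
{"name": "jog_arm", "arguments": {
  "series": [
    [[0.1, 0.001, 0, 0, 0], [0.1, 0.002, 0, 0, 0], [0.1, 0.002, 0, 0, 0], [0.1, 0.002, 0, 0, 0]]
  ]
}}

```text
time_s: 14.5
tool_pos: [0.4769, -0.1231, 0.0211]
ee_rot: [0.178, 0.984, -0.001, 0.004]
wrist_force: [7.0, -4.7, 2.5]
gripper_width: 0.0157
gripper_force: 20.0
```

Emit:
{"name": "jog_arm", "arguments": {
  "series": [
    [[0.1, -0.0015, 0, 0, 0], [0.1, -0.0025, 0, 0, 0], [0.45, -0.0025, 0, 0, 0], [0.45, -0.0025, 0, 0, 0], [0.45, -0.0025, 0, 0, 0], [0.45, -0.0025, 0, -0.005, 0], [0.45, -0.0025, 0, -0.02, 0], [0.45, -0.0025, 0, -0.05, 0], [0.45, -0.0025, 0, -0.09, 0], [0.45, -0.0025, 0, -0.13, 0], [0.45, -0.0025, 0, -0.16, 0], [0.45, -0.0025, 0, -0.16, 0]]
  ]
}}

```text
time_s: 15.5
tool_pos: [0.4776, -0.1229, 0.1852]
ee_rot: [0.177, 0.984, 0.001, 0.003]
wrist_force: [1.2, -0.8, 0.7]
gripper_width: 0.0416
gripper_force: 0.0
```

```bash
python3 - <<'E'
from h import *
s=observe();print(s['tool_pos'],s['wrist_force'],s['time_s']);M=w2c('wrist');snap('side','s5.png');snap('wrist','w5.png')
print(proj('wrist',[.476,-.123,.051],M))
b=cv2.imread('pics/s5.png')[165:285,330:450];w=cv2.imread('pics/w5.png')[150:400,220:420]
cv2.imwrite('pics/c6.png',np.hstack([cv2.resize(b,(400,500),interpolation=2),cv2.resize(w,(400,500),interpolation=2)]))
E
```

```text
[ 0.47762601 -0.12286602  0.1852141 ] [ 1.1610666  -0.78281697  0.70442541] 15.5
[317.48837682 193.31508568]
```

View pics/c6.png

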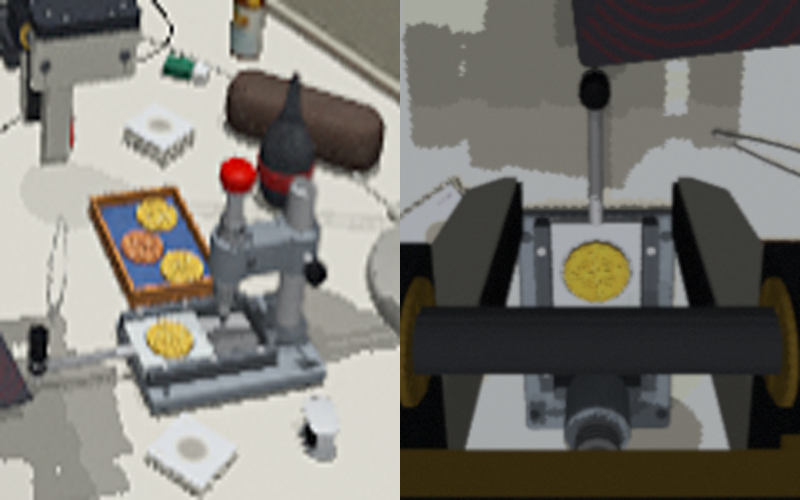

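The slide is fully out against its front stop and the coin lies flat in its nest. The cap is up, the loupe and holders haven't moved, and the robot is touching nothing.

```bash
python3 -c "
from rig import *
print(close_job())"
```

```text
the job is handed in; nothing more can be done
None
```

The coin was punched once with the slide home, going by the force drop as the spring tripped (I saw no close-up of the mark). The slide is now fully out with the coin flat in its nest, and the job was handed in at about 15.6 s.

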